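# Used stain tube into the safety-capped waste jar

### The arm

A 6-joint arm with a two-finger parallel gripper is mounted at the origin on a cart in front of the work surface, level with it; the furniture and walls round the work are solid. World frame = base frame: x ahead of the robot, y to its left, z up, the work surface at z = 0. Lengths are in m, angles in degrees, forces in N, time in s.
With the tool pointing down it reaches from about 0.3 to 0.75 m from the base axis. Payload 8.5 kg.
Tool frame: the origin (TCP) lies at the very end of the fingers, on their centre line; the grasp point (between the pads) lies 19 mm behind it; z points along the fingers, y is the line along which they close (so a half turn about z gives the same grasp; the last joint's range is limited). The gripper opens to 85 mm and grips with 20 to 120 N. Pads are 22 mm wide; open, the fingers measure 114 mm over their backs; the gripper's body (76 mm by 85 mm) begins 54 mm behind the grasp point. The pads swing forward as they close: fully open they stand 13 mm farther back than shut.
Start: joints at [57.45, 21.807, 74.336, -0, 83.858, -12.336], TCP at [0.19, 0.516, 0.231] pointing down, gripper open.
Joint ranges: [-178.18, 178.18], [-50.72, 133.34], [12.68, 142.11], [-81.47, 261.47], [9.98, 163.14], [-165.26, 165.26]. Speed limits (degrees/s): [136.94, 136.94, 180, 180, 180, 180].

### API

Orientations are given as a 3x3 rotation matrix whose columns are the frame's x, y, z axes.
In Python, from rig import env gives the robot as it stands.
- The arm moves only by the tool move_arm, never from a script. Its argument "plan" is a list of rows, each a list of 7 numbers: the turn, a rotation vector about the tool's x, y, z in degrees, then the shift along the tool's x, y, z in cm, then the gripper command: -1 is shut, 1 is fully open, values between are in proportion. In form: [[ax, ay, az, tx, ty, tz, jaw], ...]. A call has 1 to 5 rows; each row is the pose to reach, as a shift and turn from the pose commanded when the call began, along the tool's axes at that moment; what a row does not reach only later rows make up. A row lasts 1/10 s, in which the tool goes at most 50 mm and 8.59 degrees, less where a joint would pass 70% of its speed; a pose out of reach is approached as far as the arm can. A call with a gripper value outside its range is refused whole. The fingers move at their own pace and stop on an object; "squeeze" is the grip in N (left out, the last holds). Time passes only in rows, so rows that repeat a pose let the fingers close. It gives the time, the measured TCP pose, the force, the opening and the grip force at its end, in the units of the state.
- env.observe(): the state, without advancing time (a new reading comes with each control period).
- env.get_image(name): name is "scene" or "top" or "wrist"; returns a dict with "color" (384x512x3 uint8, red, green, blue), "fov_y" (degrees; the focal length in pixels is half the picture's height over the tangent of half this angle, whatever the lens; pixels are square), "cx", "cy" (the principal point, pixels), "distortion" ([k1, k2, p1, p2, k3] as OpenCV has them; the pictures are not rectified), "R" (3x3) and "t" (3): a world point X has camera coordinates R X + t. Camera axes: x right, y down, z forward; pixel columns grow to the right and rows downward; lengths in m; the calibration is good to about 2 mm. A picture is of the moment at which its call begins. There is no depth.
- env.close_job(): hands the job in; it is judged then, once.
Trained networks look in a picture, given as the dict that the camera call returned (one of the last four; its "shot" number tells which), for a name from the list of things; names that differ only in an ending like _2 or _b are one class to them, and where a whole thing is asked for, a point or a joint stands for the part that bears it (a point fixed in the world has none). Each returns a list of dicts, best first, with "conf" (0 to 1); they miss things now and then, are a little off and sometimes report something else, mostly with a low value. They report only what shows in the picture. A call takes as long as a camera call. They do not tell look-alikes from the thing itself.
- env.outline_of(target, picture): "mask" (384x512 bool, what is visible of it) and "bbox" ([centre column, centre row, width, height] in pixels, round what is visible of it).
- env.tip_of(target, picture): "pixel" ([column, row] in pixels: a listed point, or the origin of a listed thing).
The state is a dict: "time_s": time; "q": joint angles; "qvel": joint speeds; "joint_efforts": joint torques, N m; "position": TCP position; "tool_rot": TCP orientation; "ft_force": force on the tool from outside, world axes, zero at the start; "wrist_torque": the same for the moment, N m; "grip_width": finger opening in m; "gripper_force": force on a finger pad.
Only numpy, scipy, OpenCV 4.12 (cv2) and the standard library are available. Lean on these libraries where they do the work, as an engineer would, in place of code of your own. Each camera call takes 0.05 s, during which the arm holds its last target. There are 200 camera calls.

### The job

Open the waste jar, drop the used blue microtube into it, then close the jar again so that its safety cap is locked. The red cap only releases and only locks while it is pressed down firmly as it is turned. Leave the jar where it stands with its label facing as it does now, and leave the other tubes and things alone.

Things in the scene. Friction and masses are not known exactly. Their poses are not given: they have to be found in the camera images.
- waste_jar: Amber glass waste jar with a white plastic neck, 90 mm wide at its black rubber foot, 112.5 mm tall without its cap, about 0.95 kg, standing loose on the table; pressing down keeps it from turning. Origin: centre of its underside, z up. Mouth 42 mm wide, neck 46 mm wide outside, with four ledges for the cap.
- jar_mouth (a point): Centre of the jar's open mouth, at the rim, 112.5 mm above its underside.
- jar_ledge (a point): One of four ledges round the outside of the neck, out to radius 28.2 mm, 108 to 112 mm above the jar's underside. Point: ceiling of the pocket below it, at the jar's +x (others at +y, -x, -y). The pocket is 22 deg wide; seen from above it is shut clockwise by an end stop and anticlockwise by a holding tooth, 3.2 mm deep and 21 deg long, at whose far end a gap begins.
- jar_gap (a point): One of four gaps between the ledges, 38 deg wide, through which the cap's lugs pass up and down. Point: middle of the gap, 51 deg anticlockwise (seen from above) of jar_ledge about the jar's axis. The other gaps follow every 90 deg.
- jar_label (a point): Warning diamond on the middle of the jar's paper label, at the jar's -x side, 44.5 mm from its axis and 35 mm up, roughly facing the robot.
- safety_cap: Outer shell of the two-piece cap: red, ribbed, 64 mm diameter, 28 mm tall, whole cap 95 g; locked on the jar at the start. Origin: centre of its skirt's lower edge, z up. Inside, out of sight, is an inner cap with four lugs 90 deg apart; the shell turns loosely 14 deg either way on it (at the start anywhere in that play) before taking it along, so its own yaw does not tell where the lugs are.
- cap_top (a point): Centre of the shell's top, 28 mm above its origin. To open: grip the shell, press it down at least 3.5 mm (hard stop at 5 mm) and, still pressing, turn it anticlockwise seen from above until the end stop is felt (after 60 to 95 deg; beyond it the jar turns along); ease back 5 deg, then lift gently. If the jar comes along, it is still caught: set down, press and turn on.
- cap_skirt (a point): Centre of the skirt's lower edge, as a height mark above the jar's underside: 102 mm locked; 110 mm if the lugs rest on top of the ledges; 104 mm with the lugs in the gaps and not pressed; 97 mm at the hard stop; 99 mm if let go caught under the teeth (not locked). The lugs are 16 deg wide; radial play 1.5 mm, the skirt flared 1 mm more. The cap can stand on its skirt.
- jar_neck (a point): Centre of the neck at the ledges' underside, 108 mm above the jar's underside. To close: set the cap straight on the neck; if it rests on the ledges, turn it with a light press until it drops 6 mm; press to the hard stop and, still pressing, turn clockwise until the end stop is felt (at most 95 deg; then the jar turns along); let go: it springs up 5 mm, lugs in the pockets.
- disc_face (a point): Centre of the underside of the sprung sealing disc inside the cap, 47 mm wide. It rests on the jar's rim and pushes the cap up: with 6 N when locked, 11 N where the lugs clear the teeth, 14 N at the hard stop. It drags on the rim, so the inner cap stays put until the shell's play is used up.
- tube_blue: The used microtube: blue plastic, lying on the table, 35 mm long, its solid part 10 mm wide and 8 mm high, 12 g. Origin: centre of its underside, z up; length along its y, so grasp across its x. It changes places with the other two tubes from start to start.
- tube_white: White microtube of the same size, axes and lie; not to be disturbed.
- tube_yellow: Yellow microtube of the same size, axes and lie; not to be disturbed.
- tube_rack: Green microtube rack with some tubes in it, 60x110x39 mm, long side along its y, origin at the centre of its underside; not to be disturbed.
- count_chamber: Glass counting chamber, a flat plate 30x75x4 mm, long side along its y, origin at the centre of its underside; not to be disturbed.
There are look-alikes about, which are no part of the job. Of the things like the part that bears safety_cap, leave any that is purple; of the rest the smaller one is meant.

How it is judged:
By the outcome, as a careful person would: the job done as asked, in the order asked, and still so for the second after the job is handed in, with the robot touching nothing.
It also fails if it takes over 72 s, if anything falls off the work surface, if the arm or the gripper's body presses on something with over 40 N, if the wrist force passes 120 N, or if a joint passes its speed limit or range.

## Working session

There is one attempt and no reset: what is moved stays moved. The work goes in short steps, Python scripts to look and compute and a tool call to move; the robot and the scene stay as the last step left them, time stands still between calls to the robot, and variables do not carry over. Pictures are saved under pics/ and viewed, at most 10 in all, crops included, and the job is handed in when it is done.

Besides the shell and the picture viewer there is one more tool, called after ">>>" by a JSON object that holds its "api" and its "payload", one argument or row to a line. move_arm: Moves the arm, as the interface text tells. Its arguments: {"type":"object","properties":{"plan":{"type":"array"},"squeeze":{"type":"number"}},"required":["plan"]}

```bash
mkdir -p pics
cat > h.py <<'E'
import numpy as np,cv2
from rig import env
def cam(p):
    h,w=p["color"].shape[:2]; f=h/2/np.tan(np.radians(p["fov_y"])/2)
    return np.array([[f,0,p["cx"]],[0,f,p["cy"]],[0,0,1]]),np.array(p["distortion"],float),np.array(p["R"]),np.array(p["t"])
def at_z(p,px,z):
    K,D,R,t=cam(p); u=cv2.undistortPoints(np.array([[px]],float),K,D)[0,0]
    d=R.T@np.array([u[0],u[1],1]); c=-R.T@t
    return c+d*(z-c[2])/d[2]
def proj(p,X):
    K,D,R,t=cam(p); return cv2.projectPoints(np.array(X,float).reshape(-1,3),cv2.Rodrigues(R)[0],t,K,D)[0].reshape(-1,2)
def tri(ps,pxs):
    A=[];b=[]
    for p,px in zip(ps,pxs):
        K,D,R,t=cam(p);u=cv2.undistortPoints(np.array([[px]],float),K,D)[0,0]
        for i in (0,1): A.append(R[i]-u[i]*R[2]); b.append(u[i]*t[2]-t[i])
    return np.linalg.lstsq(np.array(A),np.array(b),rcond=None)[0]
def save(p,n,crop=None,s=1):
    im=p["color"][:,:,::-1]
    if crop: im=im[crop[1]:crop[3],crop[0]:crop[2]]
    cv2.imwrite("pics/"+n,cv2.resize(im,None,fx=s,fy=s,interpolation=cv2.INTER_CUBIC))
E
python3 - <<'E'
from h import *
np.set_printoptions(precision=4,suppress=True)
s=env.observe();print(s["time_s"],s["position"],s["tool_rot"],s["ft_force"])
P={n:env.get_image(n) for n in("scene","top")}
a=[np.pad(P[n]["color"],((0,0),(0,0),(0,0))) for n in P]
cv2.imwrite("pics/a.png",cv2.resize(np.hstack(a)[:,:,::-1],(800,300),interpolation=cv2.INTER_AREA)); save(P["top"],"top.png",None,1.5)
for n,z in(("cap_top",.13),("cap_skirt",.102),("jar_mouth",.1125),("jar_label",.035),("tube_blue",0),("tube_white",0),("tube_yellow",0),("tube_rack",0),("count_chamber",0)):
  for c in P:
    print(n,c,[(round(d["conf"],2),np.round(d["pixel"],1),at_z(P[c],d["pixel"],z)) for d in env.tip_of(n,P[c])])
for n in("safety_cap","waste_jar"):
  for c in P: print(n,c,[(round(d["conf"],2),np.round(d["bbox"])) for d in env.outline_of(n,P[c])])
E
```

```text
0.0 [0.1899 0.5159 0.2307] [[-0.9384  0.3456 -0.0008]
 [ 0.3456  0.9384 -0.0012]
 [ 0.0003 -0.0014 -1.    ]] [ 0.0893 -0.0482 -0.4412]
cap_top scene [(0.75, array([198.6, 211.8]), array([ 0.3514, -0.0905,  0.13  ])), (0.7, array([286.6, 223.4]), array([ 0.4727, -0.2383,  0.13  ]))]
cap_top top [(0.78, array([315.2, 212.8]), array([ 0.4733, -0.2416,  0.13  ])), (0.71, array([232.1, 248.2]), array([ 0.3813, -0.0088,  0.13  ]))]
cap_skirt scene [(0.88, array([291.5, 231.7]), array([ 0.4829, -0.2453,  0.102 ])), (0.72, array([314.4, 323.5]), array([ 0.3637, -0.4232,  0.102 ])), (0.65, array([195.9, 222.4]), array([ 0.3418, -0.0894,  0.102 ]))]
cap_skirt top [(0.88, array([314.8, 209.3]), array([ 0.4858, -0.2445,  0.102 ])), (0.68, array([234.8, 246.2]), array([ 0.387 , -0.0145,  0.102 ])), (0.56, array([359.4, 232.2]), array([ 0.4176, -0.3676,  0.102 ]))]
jar_mouth scene [(0.93, array([291.2, 231.2]), array([ 0.4764, -0.2499,  0.1125]))]
jar_mouth top [(0.85, array([313.8, 207. ]), array([ 0.4914, -0.2406,  0.1125]))]
jar_label scene [(0.84, array([281.7, 263.9]), array([ 0.445 , -0.2596
[... 943 characters left out ...]
])), (0.43, array([159.3, 233.3]), array([0.4337, 0.2249, 0.    ])), (0.33, array([254.2, 173.2]), array([ 0.6146, -0.0727,  0.    ]))]
count_chamber scene [(0.61, array([280.8, 194.4]), array([ 0.6235, -0.0714,  0.    ]))]
count_chamber top [(0.47, array([253. , 174.8]), array([ 0.6096, -0.0688,  0.    ]))]
safety_cap scene [(0.94, array([199., 222.,  29.,  25.])), (0.7, array([321., 317.,  45.,  50.])), (0.55, array([289., 227.,  29.,  30.]))]
safety_cap top [(0.82, array([364., 233.,  33.,  28.])), (0.78, array([314., 211.,  21.,  25.])), (0.76, array([234., 246.,  23.,  23.]))]
waste_jar scene [(0.7, array([289., 254.,  41.,  47.]))]
waste_jar top [(0.8, array([309., 213.,  32.,  31.]))]
```

View pics/top.png

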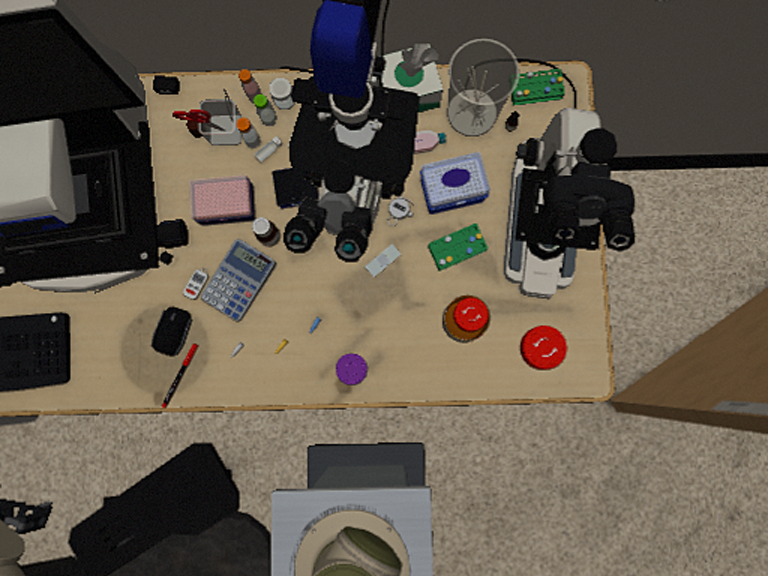

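View pics/a.png

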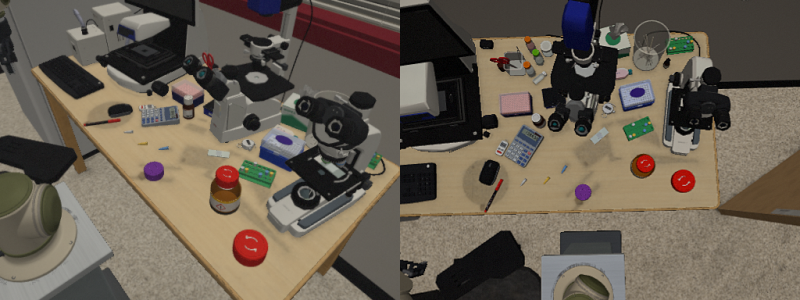

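The red cap on the amber jar is near top pixel (314,211), world about (0.473, -0.240). The purple cap is at (234,246), the bigger red look-alike at (364,233), and the blue tube at (211,217), world about (0.48, 0.065). Next I'll move over the jar.

>>> {"api": "move_arm", "payload": {
  "plan": [
    [0, 0, 8.5, -3.2, -3.7, 0, 1],
    [0, 0, 17, -6.4, -7.4, 0, 1],
    [0, 0, 25.5, -9.6, -11.1, 0, 1],
    [0, 0, 34, -12.8, -14.8, 0, 1],
    [0, 0, 42.5, -16, -18.5, 0, 1]
  ]
}}

```text
time_s: 1.7
position: [0.2764, 0.2855, 0.2315]
tool_rot: [[-0.454, 0.891, 0.001], [0.891, 0.454, 0.0], [-0.0, 0.001, -1.0]]
ft_force: [1.9, -0.4, -0.3]
grip_width: 0.0857
gripper_force: 0.0
```

>>> {"api": "move_arm", "payload": {
  "plan": [
    [0, 0, 8.5, -4.9, -0.56, 0, 1],
    [0, 0, 17, -9.8, -1.12, 0, 1],
    [0, 0, 25.5, -14.7, -1.68, 0, 1],
    [0, 0, 34, -19.6, -2.24, 0, 1],
    [0, 0, 43, -24.5, -2.8, 0, 1]
  ]
}}

```text
time_s: 2.2
position: [0.3639, 0.0546, 0.2317]
tool_rot: [[0.27, 0.963, 0.001], [0.963, -0.27, -0.0], [0.0, 0.001, -1.0]]
ft_force: [1.0, 1.0, 0.8]
grip_width: 0.0851
gripper_force: 0.0
```

>>> {"api": "move_arm", "payload": {
  "plan": [
    [0, 0, 8.5, -3.9, 2.9, 0, 1],
    [0, 0, 17, -7.8, 5.8, 0, 1],
    [0, 0, 25.5, -11.7, 8.7, 0, 1],
    [0, 0, 34, -15.6, 11.6, 0, 1],
    [0, 0, 43, -19.7, 14.6, 0, 1]
  ]
}}

```text
time_s: 2.7
position: [0.4525, -0.1733, 0.2315]
tool_rot: [[0.851, 0.526, 0.0], [0.526, -0.851, -0.0], [0.0, 0.0, -1.0]]
ft_force: [1.1, 0.6, 0.3]
grip_width: 0.0852
gripper_force: 0.0
```

Run:
```python
from h import *
np.set_printoptions(precision=4,suppress=True)
s=env.observe();print(s["time_s"],s["position"],s["q"],np.degrees(np.arctan2(s["tool_rot"][1][0],s["tool_rot"][0][0])))
P=env.get_image("wrist");save(P,"w1.png")
print("cam at",-np.array(P["R"]).T@P["t"])
for n,z in(("cap_top",.13),("cap_skirt",.102),("jar_label",.035)):
    print(n,[(round(d["conf"],2),np.round(d["pixel"],1),at_z(P,d["pixel"],z)) for d in env.tip_of(n,P)])
for d in env.outline_of("safety_cap",P): print(d["conf"],d["bbox"])
```

```text
2.7 [ 0.4525 -0.1733  0.2315] [-34.9878  15.2137  84.2724   0.0075  80.4882  23.2894] 31.721581177122346
cam at [ 0.5105 -0.1375  0.3742]
cap_top [(0.78, array([384.8, 269.5]), array([ 0.4484, -0.3258,  0.13  ])), (0.65, array([337.7, 195.2]), array([ 0.4864, -0.2397,  0.13  ])), (0.57, array([113.7, 141.3]), array([ 0.4231, -0.0436,  0.13  ]))]
cap_skirt [(0.91, array([123.8, 138. ]), array([ 0.4212, -0.04  ,  0.102 ])), (0.69, array([329.5, 190.7]), array([ 0.4831, -0.2415,  0.102 ]))]
jar_label []
0.95 [332.7, 191.7, 70.8, 68.6]
0.83 [121.4, 140.1, 57.6, 50.3]
0.64 [387.7, 250.4, 55.6, 40.4]
```

View pics/w1.png

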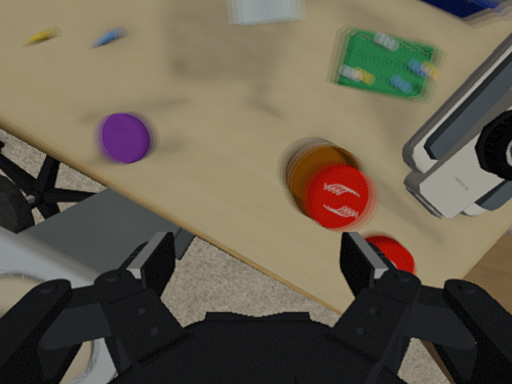

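>>> {"api": "move_arm", "payload": {
  "plan": [
    [0, 0, 4, -0.8, 3.5, 1, 1],
    [0, 0, 8.5, -1.5, 6.9, 2, 1],
    [0, 0, 8.5, -1.5, 6.9, 3, 1],
    [0, 0, 8.5, -1.5, 6.9, 3, 1],
    [0, 0, 8.5, -1.5, 6.9, 3, 1]
  ]
}}

```text
time_s: 3.45
position: [0.476, -0.2361, 0.2018]
tool_rot: [[0.915, 0.402, -0.0], [0.402, -0.915, 0.0], [0.0, -0.0, -1.0]]
ft_force: [0.5, 0.2, 0.4]
grip_width: 0.0856
gripper_force: 0.0
```

```bash
cat >> h.py <<'E'
def circ(p,mask,z,conf=0):
    # ellipse of a mask's outline -> plane z circle fit
    c=max(cv2.findContours(mask.astype(np.uint8),cv2.RETR_EXTERNAL,cv2.CHAIN_APPROX_NONE)[0],key=len)[:,0,:]
    X=np.array([at_z(p,q,z)[:2] for q in cv2.convexHull(c)[:,0,:]])
    return cv2.minEnclosingCircle((X*1000).astype(np.float32))
E
python3 - <<'E'
from h import *
np.set_printoptions(precision=4,suppress=True)
s=env.observe();print(s["time_s"],s["position"],s["q"],s["ft_force"])
P=env.get_image("wrist");save(P,"w2.png")
for n,z in(("cap_top",.13),("cap_skirt",.102),("jar_label",.035)):
    print(n,[(round(d["conf"],2),np.round(d["pixel"],1),at_z(P,d["pixel"],z)) for d in env.tip_of(n,P)])
for d in env.outline_of("safety_cap",P): print(d["conf"],d["bbox"],circ(P,d["mask"],.13))
hsv=cv2.cvtColor(P["color"],cv2.COLOR_RGB2HSV)
print(proj(P,[[.476,-.24,.13]]))
E
```

```text
3.45 [ 0.476  -0.2361  0.2018] [-39.1664  21.3034  80.2535   0.0092  78.4535  27.1026] [0.4634 0.1816 0.4183]
cap_top [(0.93, array([263.5, 191.8]), array([ 0.4832, -0.2385,  0.13  ])), (0.71, array([ 45.2, 159.5]), array([ 0.4382, -0.0705,  0.13  ]))]
cap_skirt [(0.79, array([ 60.9, 156.8]), array([ 0.4331, -0.0648,  0.102 ])), (0.68, array([262.5, 183.2]), array([ 0.483 , -0.2382,  0.102 ]))]
jar_label []
0.73 [262.4, 187.7, 78.1, 78.2] ((485.3655700683594, -237.9053497314453), 32.46269607543945)
0.62 [52.9, 161.2, 61.2, 54.5] ((440.8284912109375, -76.6976089477539), 26.494611740112305)
0.58 [353.1, 256.8, 75.0, 73.8] ((460.52850341796875, -330.2991638183594), 35.167964935302734)
[[261.5964 200.3137]]
```

View pics/w2.png

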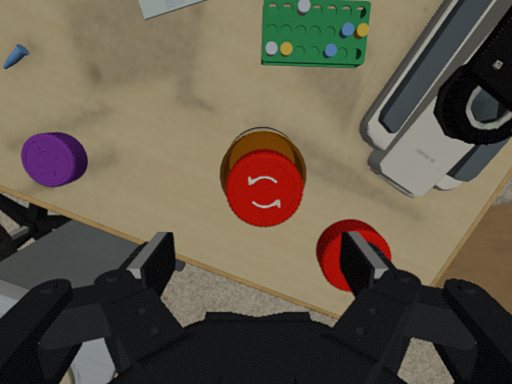

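```bash
cat >> h.py <<'E'
def red(p,guess):
    h=cv2.cvtColor(p["color"],cv2.COLOR_RGB2HSV); m=(((h[...,0]<6)|(h[...,0]>174))&(h[...,1]>170)&(h[...,2]>70)).astype(np.uint8)
    m=cv2.morphologyEx(m,cv2.MORPH_OPEN,np.ones((3,3)))
    n,l,st,c=cv2.connectedComponentsWithStats(m)
    i=1+min(range(n-1),key=lambda i:np.hypot(*(c[i+1]-guess))-(0 if st[i+1,4]>60 else -1e3))
    return l==i,st[i][:4]
def cyl(x,y,z0,z1,r):
    a=np.linspace(0,2*np.pi,72); return np.vstack([np.c_[x+r*np.cos(a),y+r*np.sin(a),a*0+z] for z in(z0,z1)])
def fitcyl(ps,boxes,z0,z1,r,x0):
    from scipy.optimize import least_squares
    def f(v):
        o=[]
        for p,b in zip(ps,boxes):
            q=proj(p,cyl(v[0],v[1],z0,z1,r)); k=cam(p)[0][0,0]/((cam(p)[2]@[v[0],v[1],z1]+cam(p)[3])[2])
            o+=[(q[:,0].min()+q[:,0].max()-2*b[0]-b[2]+1)/2/k*1e3,(q[:,1].min()+q[:,1].max()-2*b[1]-b[3]+1)/2/k*1e3]
        return np.array(o)
    s=least_squares(f,x0); return s.x,s.fun
E
python3 - <<'E'
from h import *
np.set_printoptions(precision=4,suppress=True)
P=[env.get_image(n) for n in("wrist","top","scene")]
B=[]
for p in P:
    m,b=red(p,proj(p,[[.48,-.239,.12]])[0]); B.append(b); print(b,m.sum())
for i in range(3): print(fitcyl(P[i:i+1],B[i:i+1],.102,.130,.032,[.48,-.24]))
print(fitcyl(P,B,.102,.130,.032,[.48,-.24]))
E
```

```text
[224 149  78  77] 4387
[349 218  29  28] 541
[276 212  30  29] 687
(array([ 0.4841, -0.2384]), array([ 0., -0.]))
(array([ 0.4185, -0.374 ]), array([0., 0.]))
(array([ 0.4835, -0.2397]), array([ 0., -0.]))
(array([ 0.4524, -0.2916]), array([ 35.3199,  45.9112, -83.5319, -31.5143,  14.0824,  44.058 ]))
```

>>> {"api": "move_arm", "payload": {
  "plan": [
    [0, 0, 0, 0.3, 0.3, 2.5, 1],
    [0, 0, 0, 0.6, 0.6, 5, 1],
    [0, 0, 0, 0.6, 0.6, 5, 1],
    [0, 0, 0, 0.6, 0.6, 5, 1]
  ]
}}

```text
time_s: 4.25
position: [0.4841, -0.2407, 0.1518]
tool_rot: [[0.916, 0.4, -0.0], [0.4, -0.916, 0.0], [-0.0, -0.0, -1.0]]
ft_force: [-0.2, 0.2, 1.3]
grip_width: 0.0856
gripper_force: 0.0
```

>>> {"api": "move_arm", "payload": {
  "plan": [
    [0, 0, 0, 0.06, -0.15, 2.5, 1],
    [0, 0, 0, 0.06, -0.15, 4, 1],
    [0, 0, 0, 0.06, -0.15, 5, 1],
    [0, 0, 0, 0.06, -0.15, 5, 1]
  ]
}}

```text
time_s: 4.65
position: [0.484, -0.2391, 0.1014]
tool_rot: [[0.916, 0.4, -0.0], [0.4, -0.916, 0.0], [-0.0, -0.0, -1.0]]
ft_force: [-0.3, 0.6, -0.1]
grip_width: 0.085
gripper_force: 0.0
```

>>> {"api": "move_arm", "payload": {
  "plan": [
    [0, 0, 0, 0, 0, 0, -1],
    [0, 0, 0, 0, 0, 0, -1],
    [0, 0, 0, 0, 0, 0, -1],
    [0, 0, 0, 0, 0, 0, -1],
    [0, 0, 0, 0, 0, 0, -1]
  ],
  "squeeze": 60
}}

```text
time_s: 5.15
position: [0.4844, -0.2393, 0.1026]
tool_rot: [[0.916, 0.4, 0.002], [0.4, -0.916, -0.001], [0.001, 0.002, -1.0]]
ft_force: [-2.3, 1.0, 6.1]
grip_width: 0.0625
gripper_force: 64.7
```

>>> {"api": "move_arm", "payload": {
  "plan": [
    [0, 0, 0, 0, 0, 0.2, -1],
    [0, 0, 0, 0, 0, 0.4, -1],
    [0, 0, 0, 0, 0, 0.55, -1],
    [0, 0, 0, 0, 0, 0.55, -1]
  ],
  "squeeze": 80
}}

```text
time_s: 5.55
position: [0.4845, -0.2393, 0.0979]
tool_rot: [[0.916, 0.4, 0.002], [0.4, -0.916, -0.002], [0.001, 0.002, -1.0]]
ft_force: [-3.5, 3.0, 13.3]
grip_width: 0.062
gripper_force: 89.3
```

>>> {"api": "move_arm", "payload": {
  "plan": [
    [0, 0, 0, 0, 0, 0.2, -1],
    [0, 0, -5, 0, 0, 0.2, -1],
    [0, 0, -11, 0, 0, 0.2, -1],
    [0, 0, -18, 0, 0, 0.2, -1],
    [0, 0, -25, 0, 0, 0.2, -1]
  ]
}}

```text
time_s: 6.05
position: [0.4851, -0.2392, 0.0976]
tool_rot: [[0.658, 0.753, 0.005], [0.753, -0.658, -0.002], [0.001, 0.005, -1.0]]
ft_force: [-5.1, 6.5, 26.2]
grip_width: 0.062
gripper_force: 90.6
```

```bash
cat > st.py <<'E'
from h import *
s=env.observe(); R=np.array(s["tool_rot"])
print(s["time_s"],np.round(s["position"],4),"yaw",round(float(np.degrees(np.arctan2(R[1,0],R[0,0]))),2),"F",np.round(s["ft_force"],1),"M",np.round(s["wrist_torque"],2),"q",np.round(s["q"],1),s["gripper_force"])
E
python3 st.py
```

```text
6.05 [ 0.4851 -0.2392  0.0976] yaw 48.84 F [-5.1  6.5 26.2] M [ 1.3   0.84 -0.43] q [-38.8  28.6  87.5   0.1  63.6   2.3] 90.62822963879967
```

>>> {"api": "move_arm", "payload": {
  "plan": [
    [0, 0, -7, 0, 0, 0, -1],
    [0, 0, -14, 0, 0, 0, -1],
    [0, 0, -21, 0, 0, 0, -1],
    [0, 0, -28, 0, 0, 0, -1]
  ]
}}

```text
time_s: 6.45
position: [0.4849, -0.2387, 0.0976]
tool_rot: [[0.228, 0.974, 0.004], [0.974, -0.228, -0.001], [-0.0, 0.004, -1.0]]
ft_force: [-5.4, 9.5, 28.7]
grip_width: 0.062
gripper_force: 90.7
```

```bash
python3 st.py
```

```text
6.45 [ 0.4849 -0.2387  0.0976] yaw 76.85 F [-5.4  9.5 28.7] M [ 1.55  1.01 -0.51] q [-38.8  28.5  87.6   0.1  63.7 -25.7] 90.7391245284569
```

>>> {"api": "move_arm", "payload": {
  "plan": [
    [0, 0, -4, 0, 0, 0, -1],
    [0, 0, -8, 0, 0, 0, -1]
  ]
}}

```text
time_s: 6.65
position: [0.4847, -0.2386, 0.0976]
tool_rot: [[0.092, 0.996, 0.004], [0.996, -0.092, -0.001], [-0.001, 0.004, -1.0]]
ft_force: [-6.3, 9.9, 28.4]
grip_width: 0.0621
gripper_force: 90.8
```

```bash
python3 st.py
```

```text
6.65 [ 0.4847 -0.2386  0.0976] yaw 84.74 F [-6.3  9.9 28.4] M [ 1.45  1.11 -0.45] q [-38.8  28.5  87.6   0.1  63.7 -33.6] 90.82150007673391
```

>>> {"api": "move_arm", "payload": {
  "plan": [
    [0, 0, -4, 0, 0, 0, -1],
    [0, 0, -8, 0, 0, 0, -1]
  ]
}}

```text
time_s: 6.85
position: [0.4847, -0.2386, 0.0976]
tool_rot: [[-0.048, 0.999, 0.004], [0.999, 0.048, -0.001], [-0.001, 0.004, -1.0]]
ft_force: [-6.7, 9.9, 28.5]
grip_width: 0.0617
gripper_force: 90.8
```

```bash
python3 st.py
```

```text
6.85 [ 0.4847 -0.2386  0.0976] yaw 92.73 F [-6.7  9.9 28.5] M [ 1.55  1.07 -0.45] q [-38.8  28.5  87.6   0.1  63.7 -41.6] 90.78200605499816
```

>>> {"api": "move_arm", "payload": {
  "plan": [
    [0, 0, -3, 0, 0, 0, -1],
    [0, 0, -6, 0, 0, 0, -1]
  ]
}}

```text
time_s: 7.05
position: [0.4847, -0.2394, 0.0976]
tool_rot: [[-0.151, 0.989, 0.004], [0.989, 0.151, -0.003], [-0.003, 0.003, -1.0]]
ft_force: [-6.9, 3.1, 25.8]
grip_width: 0.0618
gripper_force: 90.6
```

```bash
python3 st.py
```

```text
7.05 [ 0.4847 -0.2394  0.0976] yaw 98.67 F [-6.9  3.1 25.8] M [ 0.58  1.09 -0.66] q [-38.8  28.6  87.5   0.   63.6 -47.5] 90.59422601056296
```

>>> {"api": "move_arm", "payload": {
  "plan": [
    [0, 0, -3, 0, 0, 0, -1],
    [0, 0, -5, 0, 0, 0, -1]
  ]
}}

```text
time_s: 7.25
position: [0.485, -0.24, 0.0976]
tool_rot: [[-0.236, 0.972, 0.005], [0.972, 0.236, -0.004], [-0.005, 0.004, -1.0]]
ft_force: [-5.2, 3.0, 24.8]
grip_width: 0.0617
gripper_force: 90.4
```

```bash
python3 st.py
```

```text
7.25 [ 0.485  -0.24    0.0976] yaw 103.63 F [-5.2  3.  24.8] M [ 0.37  0.95 -0.76] q [-38.9  28.6  87.5  -0.   63.6 -52.5] 90.36412227025721
```

Run:
```python
from h import *
P=env.get_image("scene"); save(P,"s2.png",[220,170,360,290],5)
print([(d["conf"],d["pixel"]) for d in env.tip_of("jar_label",P)])
for a in (160,170,180,190,200): print(a,proj(P,[[.484+.0445*np.cos(np.radians(a)),-.239+.0445*np.sin(np.radians(a)),.035]]))
```

```text
[(0.55, [287.8, 264.7]), (0.23, [293.9, 231.2])]
160 [[269.80720781 254.68640716]]
170 [[271.39922413 257.19448833]]
180 [[273.52102408 259.48075266]]
190 [[276.11166145 261.46705601]]
200 [[279.09181058 263.08364431]]
```

View pics/s2.png

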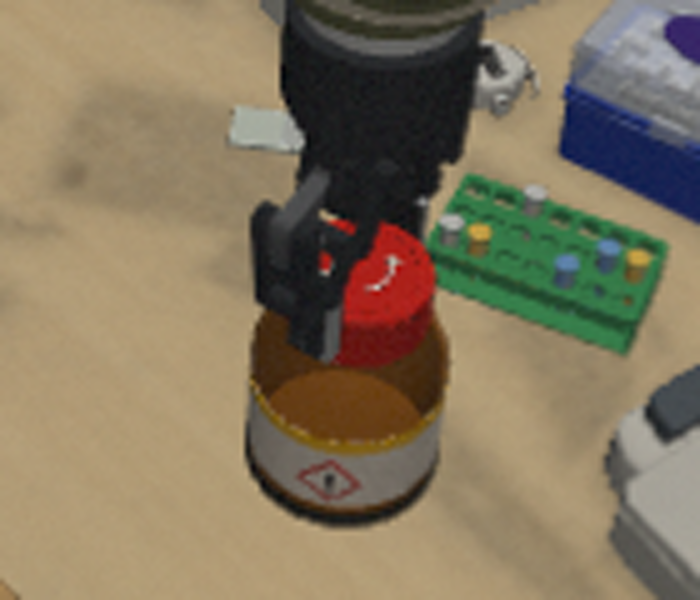

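Run:
```python
from h import *
P=env.get_image("scene")
a=cv2.imread("pics/a.png")[:, :400]
def dia(im,guess,sc):
    # reddish pixels on label
    h=cv2.cvtColor(im,cv2.COLOR_BGR2HSV).astype(int)
    im=im.astype(int); r=im[...,2]-(im[...,1]+im[...,0])//2
    y0,x0=int(guess[1]-9*sc),int(guess[0]-12*sc); w=r[y0:y0+int(18*sc),x0:x0+int(24*sc)]
    return w,x0,y0
old=cv2.resize(a,(512,300*512//400),interpolation=cv2.INTER_CUBIC)
new=cv2.resize(cv2.resize(P["color"][:,:,::-1],(400,300),interpolation=cv2.INTER_AREA),(512,384),interpolation=cv2.INTER_CUBIC)
o=np.hstack([cv2.resize(i[205:290,250:330],None,fx=4.5,fy=4.5,interpolation=cv2.INTER_CUBIC) for i in(old,new)])
cv2.imwrite("pics/cmp.png",o)
for a in (190,200,205,210,215,220,225,230): print(a,((proj(P,[[.484+.0445*np.cos(np.radians(a)),-.239+.0445*np.sin(np.radians(a)),.035]])[0]-[250,205])*4.5).round())
```

```text
190 [118. 254.]
200 [131. 261.]
205 [138. 264.]
210 [146. 267.]
215 [153. 269.]
220 [161. 270.]
225 [169. 271.]
230 [177. 271.]
```

View pics/cmp.png

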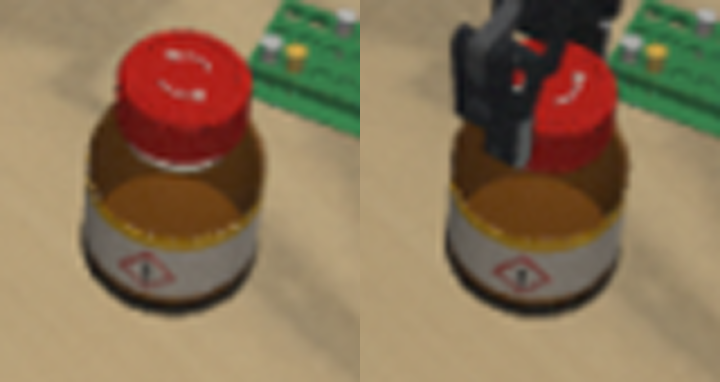

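>>> {"api": "move_arm", "payload": {
  "plan": [
    [0, 0, 5, 0, 0, 0, -1],
    [0, 0, 5, 0, 0, -0.3, -1],
    [0, 0, 5, 0, 0, -0.6, -1],
    [0, 0, 5, 0, 0, -0.9, -1],
    [0, 0, 5, 0, 0, -1.2, -1]
  ]
}}

```text
time_s: 7.9
position: [0.4842, -0.2393, 0.1066]
tool_rot: [[-0.149, 0.989, 0.001], [0.989, 0.149, -0.001], [-0.001, 0.001, -1.0]]
ft_force: [0.3, 0.4, -0.4]
grip_width: 0.0621
gripper_force: 87.7
```

```bash
python3 st.py
```

```text
7.9 [ 0.4842 -0.2393  0.1066] yaw 98.6 F [ 0.3  0.4 -0.4] M [ 0.03 -0.04 -0.07] q [-38.9  27.9  86.9  -0.   65.1 -47.5] 87.70568399118963
```

>>> {"api": "move_arm", "payload": {
  "plan": [
    [0, 0, 0, 0, 0, -0.5, -1],
    [0, 0, 0, 0, 0, -1, -1],
    [0, 0, 0, 0, 0, -2, -1],
    [0, 0, 0, 0, 0, -4, -1],
    [0, 0, 0, 0, 0, -6, -1]
  ]
}}

```text
time_s: 8.4
position: [0.4839, -0.2389, 0.1668]
tool_rot: [[-0.15, 0.989, -0.001], [0.989, 0.15, 0.0], [0.001, -0.0, -1.0]]
ft_force: [0.0, 0.0, 0.0]
grip_width: 0.0617
gripper_force: 87.6
```

```bash
python3 st.py
python3 - <<'E'
from h import *
P=env.get_image("scene"); T=env.get_image("top")
a=P["color"][190:290,230:350,::-1]; b=T["color"][170:270,190:340,::-1]
cv2.imwrite("pics/lift.png",cv2.resize(np.hstack([a,b]),None,fx=2.96,fy=3,interpolation=cv2.INTER_CUBIC))
for p,n in((P,"s"),(T,"t")):
  for k,z in(("jar_mouth",.1125),("tube_blue",0)):
    print(n,k,[(round(d["conf"],2),np.round(d["pixel"],1),at_z(p,d["pixel"],z).round(4)) for d in env.tip_of(k,p)])
E
```

```text
8.4 [ 0.4839 -0.2389  0.1668] yaw 98.6 F [0. 0. 0.] M [-0.    0.02  0.04] q [-38.9  24.   82.1   0.   73.9 -47.5] 87.64126564738798
s jar_mouth [(0.56, array([294.1, 229.7]), array([ 0.4841, -0.251 ,  0.1125]))]
s tube_blue [(0.53, array([289.1, 231.8]), array([ 0.5458, -0.1833,  0.    ])), (0.37, array([206.9, 190.5]), array([0.4779, 0.0735, 0.    ]))]
t jar_mouth [(0.55, array([314.3, 205.6]), array([ 0.4953, -0.2422,  0.1125]))]
t tube_blue [(0.42, array([207.5, 216.8]), array([0.4811, 0.0753, 0.    ]))]
```

View pics/lift.png

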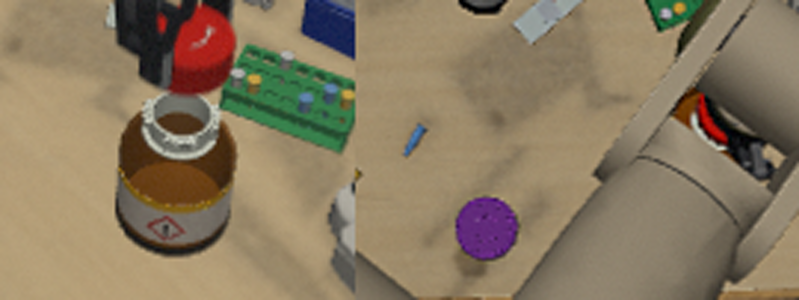

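>>> {"api": "move_arm", "payload": {
  "plan": [
    [0, 0, 0, 4.2, 0, 0, -1],
    [0, 0, 0, 8.4, 0, 0, -1],
    [0, 0, 0, 12.6, 0, 4, -1],
    [0, 0, 0, 12.6, 0, 8.5, -1],
    [0, 0, 0, 12.6, 0, 13, -1]
  ]
}}

```text
time_s: 9.2
position: [0.4645, -0.1128, 0.0342]
tool_rot: [[-0.152, 0.988, -0.0], [0.988, 0.152, 0.0], [0.0, -0.0, -1.0]]
ft_force: [0.5, -0.6, -0.9]
grip_width: 0.0618
gripper_force: 87.6
```

>>> {"api": "move_arm", "payload": {
  "plan": [
    [0, 0, 0, 0, 0, 1.5, -1],
    [0, 0, 0, 0, 0, 2.5, -1],
    [0, 0, 0, 0, 0, 3.0, -1],
    [0, 0, 0, 0, 0, 3.3, -1],
    [0, 0, 0, 0, 0, 3.4, -1]
  ]
}}

```text
time_s: 9.7
position: [0.4655, -0.1147, 0.0023]
tool_rot: [[-0.149, 0.989, 0.001], [0.989, 0.149, -0.001], [-0.001, 0.001, -1.0]]
ft_force: [0.3, -0.6, -0.8]
grip_width: 0.062
gripper_force: 87.6
```

```bash
python3 st.py
```

```text
9.7 [ 0.4655 -0.1147  0.0023] yaw 98.59 F [ 0.3 -0.6 -0.8] M [ 0.04  0.02 -0.02] q [-28.   32.8 102.5  -0.   44.6 -36.6] 87.61296049015243
```

>>> {"api": "move_arm", "payload": {
  "plan": [
    [0, 0, 0, 0, 0, 0.1, -1],
    [0, 0, 0, 0, 0, 0.2, -1],
    [0, 0, 0, 0, 0, 0.2, -1]
  ]
}}

```text
time_s: 10.0
position: [0.4656, -0.1147, 0.0011]
tool_rot: [[-0.15, 0.989, 0.002], [0.989, 0.15, -0.001], [-0.001, 0.001, -1.0]]
ft_force: [-1.8, 1.5, 10.1]
grip_width: 0.0617
gripper_force: 89.1
```

>>> {"api": "move_arm", "payload": {
  "plan": [
    [0, 0, 0, 0, 0, 0, 1],
    [0, 0, 0, 0, 0, 0, 1],
    [0, 0, 0, 0, 0, 0, 1],
    [0, 0, 0, 0, 0, 0, 1],
    [0, 0, 0, 0, 0, -1.5, 1]
  ]
}}

```text
time_s: 10.5
position: [0.4644, -0.1141, 0.0138]
tool_rot: [[-0.149, 0.989, -0.003], [0.989, 0.149, 0.001], [0.002, -0.003, -1.0]]
ft_force: [0.1, -0.1, 0.2]
grip_width: 0.0851
gripper_force: 0.0
```

```bash
python3 st.py
```

```text
10.5 [ 0.4644 -0.1141  0.0138] yaw 98.59 F [ 0.1 -0.1  0.2] M [-0.03  0.05 -0.  ] q [-28.   31.6 102.   -0.   46.6 -36.6] 0.0
```

>>> {"api": "move_arm", "payload": {
  "plan": [
    [0, 0, 0, 0, 0, -4, 1],
    [0, 0, 0, 1, 0.5, -8.5, 1],
    [0, 0, 0, 5, 1, -11, 1],
    [0, 0, 0, 10, 2, -11, 1],
    [0, 0, 0, 10, 2, -11, 1]
  ]
}}

```text
time_s: 11.0
position: [0.4695, -0.0083, 0.1256]
tool_rot: [[-0.154, 0.988, 0.001], [0.988, 0.154, 0.001], [0.001, 0.001, -1.0]]
ft_force: [-0.4, 0.1, -0.1]
grip_width: 0.0854
gripper_force: 0.0
```

>>> {"api": "move_arm", "payload": {
  "plan": [
    [0, 0, 0, 0, 0, 0, 1],
    [0, 0, 0, 0, 0, 0, 1]
  ]
}}

```text
time_s: 11.2
position: [0.47, -0.0133, 0.1245]
tool_rot: [[-0.149, 0.989, -0.0], [0.989, 0.149, -0.0], [-0.0, -0.001, -1.0]]
ft_force: [0.1, -1.1, 0.1]
grip_width: 0.0853
gripper_force: 0.0
```

```bash
cat > tb.py <<'E'
from h import *
P=env.get_image("wrist")
h=cv2.cvtColor(P["color"],cv2.COLOR_RGB2HSV)
m=((h[...,0]>95)&(h[...,0]<120)&(h[...,1]>100)&(h[...,2]>60)).astype(np.uint8)
n,l,st,c=cv2.connectedComponentsWithStats(m)
for i in range(1,n):
    if st[i,4]>60:
        print(c[i].round(1),st[i],at_z(P,c[i],.004).round(4))
        ys,xs=np.nonzero(l==i); W=np.array([at_z(P,(x,y),.004)[:2] for x,y in zip(xs,ys)])
        r=cv2.minAreaRect((W*1000).astype(np.float32)); u,s,v=np.linalg.svd(W-W.mean(0),full_matrices=False)
        print(" rect",np.round(r[0],1),np.round(r[1],1)," axis deg",np.degrees(np.arctan2(v[0,1],v[0,0])).round(1))
print([(round(d["conf"],2),np.round(d["pixel"],1),at_z(P,d["pixel"],0).round(4)) for d in env.tip_of("tube_blue",P)])
E
python3 st.py; python3 tb.py; python3 -c "
from h import *
save(env.get_image('wrist'),'w3.png')"
```

```text
11.2 [ 0.47   -0.0133  0.1245] yaw 98.57 F [ 0.1 -1.1  0.1] M [-0.03  0.    0.02] q [-16.1  20.6  96.3  -0.   63.1 -24.6] 0.0
[284.   99.8] [268  85  32  30 311] [0.4829 0.0677 0.004 ]
 rect [481.7  69.8] [10.  32.9]  axis deg -32.5
[(0.81, array([279.8,  96.7]), array([0.479, 0.07 , 0.   ]))]
```

View pics/w3.png

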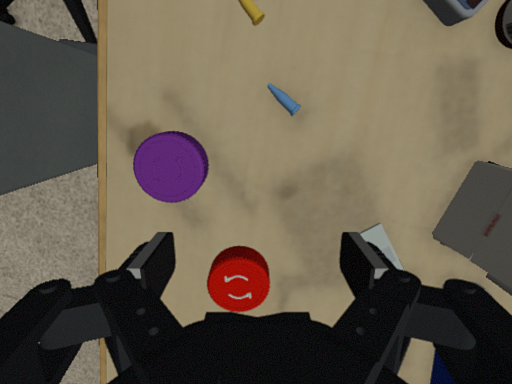

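>>> {"api": "move_arm", "payload": {
  "plan": [
    [0, 0, -8.5, 2, 0.6, 0, 0],
    [0, 0, -17, 4, 1.2, 1, 0],
    [0, 0, -25.5, 6, 1.8, 2.5, -0.2],
    [0, 0, -34, 8, 2.4, 4, -0.2],
    [0, 0, -42, 8, 2.4, 5.5, -0.2]
  ]
}}

```text
time_s: 11.85
position: [0.482, 0.071, 0.0691]
tool_rot: [[-0.777, 0.63, 0.0], [0.63, 0.777, 0.0], [0.0, 0.0, -1.0]]
ft_force: [0.7, -0.2, 0.1]
grip_width: 0.0342
gripper_force: 0.0
```

>>> {"api": "move_arm", "payload": {
  "plan": [
    [0, 0, -7, 0, 0, 1, -0.2],
    [0, 0, -7, 0, 0, 1, -0.2],
    [0, 0, -7, 0, 0, 1, -0.2]
  ]
}}

```text
time_s: 12.15
position: [0.482, 0.0695, 0.0599]
tool_rot: [[-0.842, 0.54, -0.0], [0.54, 0.842, -0.0], [0.0, -0.0, -1.0]]
ft_force: [1.1, -0.1, 0.1]
grip_width: 0.0341
gripper_force: 0.0
```

```bash
python3 st.py; python3 tb.py
```

```text
12.15 [0.482  0.0695 0.0599] yaw 147.35 F [ 1.1 -0.1  0.1] M [-0.02 -0.   -0.04] q [ -5.8  27.6  98.3  -0.   54.2 -63.1] 0.0
[482.6 110.6] [473 103  21  17 286] [0.5093 0.2389 0.004 ]
 rect [509.5 238.8] [13.4 10.8]  axis deg 53.3
[505.6 111.4] [499 103  13  17 176] [0.5185 0.2525 0.004 ]
 rect [518.6 253. ] [ 8.5 11.2]  axis deg -19.3
[478.6 137.5] [468 130  22  16 260] [0.5254 0.2299 0.004 ]
 rect [525.5 230. ] [13.5 10.6]  axis deg 56.8
[503.7 137.4] [494 130  18  16 218] [0.5351 0.2452 0.004 ]
 rect [535.4 245.4] [12.3 10.6]  axis deg 21.3
[475.1 162.9] [465 156  21  15 257] [0.5416 0.221  0.004 ]
 rect [541.7 221. ] [13.8 10.4]  axis deg -125.0
[501.2 163. ] [492 156  20  15 247] [0.552  0.2374 0.004 ]
 rect [552.1 237.4] [13.6 10.4]  axis deg -127.9
[497.  187.8] [488 181  19  15 223] [0.5686 0.2282 0.004 ]
 rect [568.9 228.3] [13.8 10.9]  axis deg -132.4
[255.  207.8] [248 182  15  46 448] [0.4839 0.0669 0.004 ]
 rect [482.   68.1] [10.8 36. ]  axis deg -33.5
[467.9 211.9] [459 208  18   9 134] [0.5749 0.2026 0.004 ]
 rect [575.1 202.7] [13.4  6.5]  axis deg -125.5
[493.  211.8] [485 208  18   9 128] [0.5855 0.2191 0.004 ]
 rect [585.7 219.1] [13.4  6.5]  axis deg -122.9
[(0.65, array([253.9, 202.1]), array([0.4807, 0.0679, 0.    ]))]
```

>>> {"api": "move_arm", "payload": {
  "plan": [
    [0, 0, -1, 0, -0.1, 2, -0.2],
    [0, 0, -1, 0, -0.1, 4, -0.2],
    [0, 0, -1, 0, -0.1, 5.4, -0.2],
    [0, 0, -1, 0, -0.1, 5.7, -0.2],
    [0, 0, -1, 0, -0.1, 5.7, -0.2]
  ]
}}

```text
time_s: 12.75
position: [0.4814, 0.0691, 0.0031]
tool_rot: [[-0.853, 0.522, 0.0], [0.522, 0.853, -0.0], [-0.0, 0.0, -1.0]]
ft_force: [-0.0, 0.2, 0.4]
grip_width: 0.034
gripper_force: 0.0
```

>>> {"api": "move_arm", "payload": {
  "plan": [
    [0, 0, 0, 0, 0, 0, -1],
    [0, 0, 0, 0, 0, 0, -1],
    [0, 0, 0, 0, 0, 0, -1],
    [0, 0, 0, 0, 0, 0, -1],
    [0, 0, 0, 0, 0, 0, -1]
  ],
  "squeeze": 25
}}

```text
time_s: 13.25
position: [0.4818, 0.0692, 0.0037]
tool_rot: [[-0.853, 0.521, 0.002], [0.521, 0.853, -0.0], [-0.002, 0.001, -1.0]]
ft_force: [-2.3, -0.5, 6.7]
grip_width: 0.0093
gripper_force: 27.7
```

```bash
python3 st.py
```

```text
13.25 [0.4818 0.0692 0.0037] yaw 148.59 F [-2.3 -0.5  6.7] M [-0.05  0.1  -0.05] q [ -5.8  33.1 101.3  -0.   45.5 -64.4] 27.68096387386322
```

>>> {"api": "move_arm", "payload": {
  "plan": [
    [0, 0, 0, 0, 0, -2, -1],
    [0, 0, 0, 0, 0, -6.5, -1],
    [0, 0, 0, 0, 0, -11, -1],
    [0, 0, 0, -2, -3, -15, -1],
    [0, 0, 0, -4.5, -7.2, -17.5, -1]
  ]
}}

```text
time_s: 13.75
position: [0.4827, -0.0081, 0.177]
tool_rot: [[-0.855, 0.518, 0.004], [0.518, 0.855, -0.001], [-0.004, 0.001, -1.0]]
ft_force: [0.9, -0.6, -0.7]
grip_width: 0.0089
gripper_force: 26.9
```

>>> {"api": "move_arm", "payload": {
  "plan": [
    [0, 0, 0, -2.4, -3.8, 0, -1],
    [0, 0, 0, -4.8, -7.6, 0, -1],
    [0, 0, 0, -7.2, -11.4, 0, -1],
    [0, 0, 0, -9.6, -15.2, 0, -1],
    [0, 0, 0, -11.7, -19, 0, -1]
  ]
}}

```text
time_s: 14.25
position: [0.4828, -0.2332, 0.1741]
tool_rot: [[-0.853, 0.521, 0.0], [0.521, 0.853, -0.0], [-0.001, 0.0, -1.0]]
ft_force: [0.1, 0.9, -0.4]
grip_width: 0.0091
gripper_force: 26.9
```

>>> {"api": "move_arm", "payload": {
  "plan": [
    [0, -8.5, 0, 0, 0, 0, -1],
    [0, -17, 0, 0, 0, 0, -1],
    [0, -25.5, 0, 0, 0, 0, -1],
    [0, -34, 0, 0, 0, 0, -1],
    [0, -40, 0, 0, 0, 0, -1]
  ]
}}

```text
time_s: 14.75
position: [0.4818, -0.231, 0.1743]
tool_rot: [[-0.651, 0.523, 0.551], [0.398, 0.853, -0.339], [-0.647, -0.002, -0.763]]
ft_force: [1.4, 0.3, -0.5]
grip_width: 0.0091
gripper_force: 26.9
```

>>> {"api": "move_arm", "payload": {
  "plan": [
    [0, 0, 0, 0, 0, 0, -1],
    [0, 0, 0, 0, 0, 0, -1]
  ]
}}

```text
time_s: 14.95
position: [0.4834, -0.2315, 0.1742]
tool_rot: [[-0.655, 0.521, 0.548], [0.4, 0.854, -0.334], [-0.641, 0.001, -0.767]]
ft_force: [-0.2, -0.4, -0.2]
grip_width: 0.0091
gripper_force: 26.9
```

```bash
python3 st.py
python3 - <<'E'
from h import *
P=env.get_image("wrist"); S=env.get_image("scene")
b=S["color"][150:290,220:360]; 
cv2.imwrite("pics/drop.png",np.hstack([cv2.resize(P["color"],(480,360)),cv2.resize(b,(320,360),interpolation=cv2.INTER_CUBIC)])[:,:,::-1])
for p in(P,S): print([(round(d["conf"],2),np.round(d["pixel"],1),at_z(p,d["pixel"],.1125).round(4)) for d in env.tip_of("jar_mouth",p)], proj(p,[[.484,-.239,.1125]]))
E
```

```text
14.95 [ 0.4834 -0.2315  0.1742] yaw 148.59 F [-0.2 -0.4 -0.2] M [0.17 0.29 0.03] q [ -41.4   12.9  111.2   21.8   17.7 -118.5] 26.917006373405457
[(0.7, array([256.7, 231.7]), array([ 0.5878, -0.2951,  0.1125])), (0.69, array([247.5, 159.7]), array([ 0.4855, -0.2402,  0.1125]))] [[247.74536158 157.89705732]]
[(0.58, array([292.9, 231.5]), array([ 0.4786, -0.2529,  0.1125])), (0.37, array([289.9, 201.6]), array([ 0.5371, -0.1844,  0.1125]))] [[290.12565191 226.51920978]]
```

View pics/drop.png

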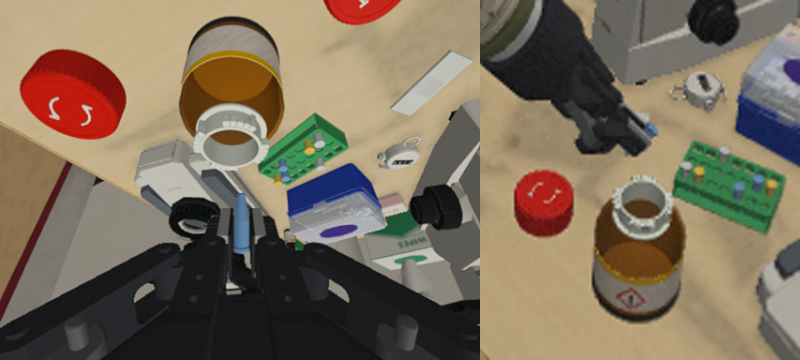

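>>> {"api": "move_arm", "payload": {
  "plan": [
    [0, 0, 0, 1, -0.62, 1.2, -1],
    [0, 0, 0, 1.9, -0.62, 2.8, -1],
    [0, 0, 0, 2.6, -0.62, 3.8, -1],
    [0, 0, 0, 2.85, -0.62, 4.2, -1],
    [0, 0, 0, 2.85, -0.62, 4.2, -1]
  ]
}}

```text
time_s: 15.65
position: [0.4847, -0.2402, 0.124]
tool_rot: [[-0.655, 0.52, 0.548], [0.4, 0.854, -0.332], [-0.641, 0.002, -0.768]]
ft_force: [0.8, 0.2, -0.8]
grip_width: 0.0096
gripper_force: 26.9
```

```bash
python3 st.py
```

```text
15.65 [ 0.4847 -0.2402  0.124 ] yaw 148.59 F [ 0.8  0.2 -0.8] M [ 0.19  0.28 -0.  ] q [ -42.4   19.   114.6   45.4   10.1 -143.4] 26.916771233081818
```

>>> {"api": "move_arm", "payload": {
  "plan": [
    [0, 0, 0, 0, 0, 0, -0.3],
    [0, 0, 0, 0, 0, 0, -0.3],
    [0, 0, 0, 0, 0, 0, -0.3],
    [0, 0, 0, -1.9, 0, -2.3, -0.3],
    [0, 0, 0, -3.2, 0, -4, -0.3]
  ]
}}

```text
time_s: 16.15
position: [0.4826, -0.2394, 0.1754]
tool_rot: [[-0.656, 0.521, 0.546], [0.401, 0.853, -0.333], [-0.639, 0.001, -0.769]]
ft_force: [0.2, 0.5, 0.4]
grip_width: 0.0299
gripper_force: 0.0
```

```bash
python3 st.py
python3 - <<'E'
from h import *
P=env.get_image("wrist"); S=env.get_image("scene")
b=S["color"][190:290,230:350]; 
cv2.imwrite("pics/drop2.png",np.hstack([cv2.resize(P["color"],(400,300)),cv2.resize(b,(360,300),interpolation=cv2.INTER_CUBIC)])[:,:,::-1])
E
```

```text
16.15 [ 0.4826 -0.2394  0.1754] yaw 148.55 F [0.2 0.5 0.4] M [0.15 0.29 0.05] q [ -42.5   13.   110.6   22.8   18.5 -120.3] 0.0
```

View pics/drop2.png

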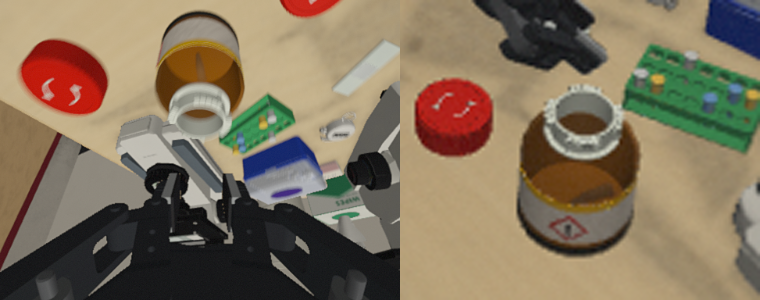

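>>> {"api": "move_arm", "payload": {
  "plan": [
    [0, 8.5, 0, 1, 2, -1, 1],
    [0, 17, 0, 2, 4, -2, 1],
    [0, 25.5, 0, 4, 6, -3, 1],
    [0, 34, 0, 6.1, 9.75, -5.1, 1],
    [0, 40, 0, 6.1, 9.75, -5.1, 1]
  ]
}}

```text
time_s: 16.75
position: [0.4652, -0.11, 0.1764]
tool_rot: [[-0.857, 0.515, -0.005], [0.515, 0.857, 0.007], [0.008, 0.003, -1.0]]
ft_force: [-0.7, 0.2, -0.4]
grip_width: 0.0854
gripper_force: 0.0
```

>>> {"api": "move_arm", "payload": {
  "plan": [
    [0, 0, 8.5, 0, 0, 1, 1],
    [0, 0, 17, 0, 0, 2, 1],
    [0, 0, 25.5, 0, 0, 4, 1],
    [0, 0, 34, 0, 0, 6, 1],
    [0, 0, 42, 0, 0, 6, 1]
  ]
}}

```text
time_s: 17.25
position: [0.4648, -0.1136, 0.113]
tool_rot: [[-0.282, 0.959, -0.004], [0.959, 0.282, 0.006], [0.007, -0.003, -1.0]]
ft_force: [0.3, -0.2, 0.1]
grip_width: 0.0853
gripper_force: 0.0
```

>>> {"api": "move_arm", "payload": {
  "plan": [
    [0, 0, 8, 0, 0, 0, 1],
    [0, 0, 8, 0, 0, 0, 1],
    [0, 0, 8, 0, 0, 0, 1]
  ]
}}

```text
time_s: 17.55
position: [0.4659, -0.1145, 0.1155]
tool_rot: [[-0.155, 0.988, -0.001], [0.988, 0.155, 0.003], [0.003, -0.0, -1.0]]
ft_force: [-0.3, -0.1, 1.2]
grip_width: 0.0852
gripper_force: 0.0
```

```bash
python3 st.py
python3 - <<'E'
from h import *
P=[env.get_image(n) for n in("wrist","scene")]
B=[]
for p in P:
    m,b=red(p,proj(p,[[.4656,-.1147,.015]])[0]); B.append(b)
    print(b,m.sum(),fitcyl([p],[b],0,.028,.032,[.465,-.115]))
print([(round(d["conf"],2),np.round(d["pixel"],1)) for d in env.tip_of("jar_label",P[1])])
# diamond: reddish pixels on label
im=P[1]["color"].astype(int); r=im[...,0]-(im[...,1]+im[...,2])//2
w=r[257:276,273:299]; ys,xs=np.nonzero((w>25)&(abs(im[257:276,273:299,1]-im[257:276,273:299,2])<18)); print(len(xs),xs.mean()+273,ys.mean()+257)
E
```

```text
17.55 [ 0.4659 -0.1145  0.1155] yaw 98.9 F [-0.3 -0.1  1.2] M [-0.03 -0.01 -0.01] q [-28.   22.2  95.5   0.1  62.4 -37. ] 0.0
[222 157  71  70] 3724 (array([ 0.46658003, -0.11625359]), array([1.97531032e-13, 1.06172930e-12]))
[235 216  26  26] 514 (array([ 0.46648044, -0.11648687]), array([0.00000000e+00, 6.94958456e-14]))
[(0.72, array([288.4, 266.2]))]
49 285.265306122449 266.0
```

>>> {"api": "move_arm", "payload": {
  "plan": [
    [0, 0, 0, 0, 0, 4.5, 1],
    [0, 0, 0, 0, 0, 8, 1],
    [0, 0, 0, 0, 0, 10.5, 1],
    [0, 0, 0, 0, 0, 11.4, 1],
    [0, 0, 0, 0, 0, 11.4, 1]
  ]
}}

```text
time_s: 18.2
position: [0.4656, -0.1144, 0.0012]
tool_rot: [[-0.151, 0.988, -0.002], [0.988, 0.151, 0.003], [0.003, -0.002, -1.0]]
ft_force: [0.6, -0.7, 0.6]
grip_width: 0.0856
gripper_force: 0.0
```

>>> {"api": "move_arm", "payload": {
  "plan": [
    [0, 0, 0, 0, 0, 0, -1],
    [0, 0, 0, 0, 0, 0, -1],
    [0, 0, 0, 0, 0, 0, -1],
    [0, 0, 0, 0, 0, 0, -1],
    [0, 0, 0, 0, 0, 0, -1]
  ],
  "squeeze": 80
}}

```text
time_s: 18.7
position: [0.4666, -0.1148, 0.0036]
tool_rot: [[-0.151, 0.989, 0.002], [0.989, 0.151, 0.0], [-0.0, 0.002, -1.0]]
ft_force: [-0.4, 0.2, 9.3]
grip_width: 0.0619
gripper_force: 84.7
```

```bash
python3 st.py
```

```text
18.7 [ 0.4666 -0.1148  0.0036] yaw 98.68 F [-0.4  0.2  9.3] M [ 0.13  0.26 -0.01] q [-2.800e+01  3.270e+01  1.023e+02  1.000e-01  4.490e+01 -3.680e+01] 84.65600733875931
```

>>> {"api": "move_arm", "payload": {
  "plan": [
    [0, 0, 0, 0, 0, -2, -1],
    [0, 0, 0, 0, 0, -6.5, -1],
    [0, 0, 0, 0, 0, -11, -1],
    [0, 0, 0, 0, 0, -15, -1],
    [0, 0, 0, -2, 0, -16, -1]
  ]
}}

```text
time_s: 19.2
position: [0.47, -0.1339, 0.1672]
tool_rot: [[-0.153, 0.988, 0.007], [0.988, 0.153, -0.002], [-0.003, 0.007, -1.0]]
ft_force: [-0.2, -0.5, -1.8]
grip_width: 0.062
gripper_force: 87.6
```

>>> {"api": "move_arm", "payload": {
  "plan": [
    [0, 0, 0, -4, 0, 0, -1],
    [0, 0, 0, -8, 0, 0, -1],
    [0, 0, 0, -10.6, 0, 0, -1],
    [0, 0, 0, -10.6, 0, 0, -1],
    [0, 0, 0, -10.6, 0, 0, -1]
  ]
}}

```text
time_s: 19.7
position: [0.4847, -0.2392, 0.1621]
tool_rot: [[-0.15, 0.989, -0.0], [0.989, 0.15, 0.002], [0.002, 0.0, -1.0]]
ft_force: [0.1, 0.7, -0.2]
grip_width: 0.0617
gripper_force: 87.6
```

```bash
python3 st.py
python3 - <<'E'
from h import *
p=env.get_image("scene")
# jar foot / neck position check: dark foot bbox and label via net
o=env.outline_of("waste_jar",p)
print([(d["conf"],np.round(d["bbox"],1)) for d in o])
q=proj(p,cyl(.484,-.239,0,.03,.045)); print("pred body cols",q[:,0].min(),q[:,0].max(),"low row",q[:,1].max())
b=max(o,key=lambda d:d["conf"])["mask"]; ys,xs=np.nonzero(b[255:]); print(xs.min(),xs.max(),ys.max()+255)
E
```

```text
19.7 [ 0.4847 -0.2392  0.1621] yaw 98.62 F [ 0.1  0.7 -0.2] M [0. 0. 0.] q [-38.9  24.4  82.4   0.1  73.3 -47.5] 87.6116442867351
[(0.66, array([290.3, 248.8,  41.6,  53.3]))]
pred body cols 267.70779261343 307.4166355919868 low row 274.64423869954555
269 307 275
```

>>> {"api": "move_arm", "payload": {
  "plan": [
    [0, 0, 0, -0.03, -0.03, 2, -1],
    [0, 0, 0, -0.03, -0.03, 3.8, -1],
    [0, 0, 0, -0.03, -0.03, 4.5, -1],
    [0, 0, 0, -0.03, -0.03, 4.8, -1],
    [0, 0, 0, -0.03, -0.03, 5, -1]
  ]
}}

```text
time_s: 20.3
position: [0.4849, -0.2394, 0.112]
tool_rot: [[-0.151, 0.989, -0.0], [0.989, 0.151, 0.001], [0.001, 0.0, -1.0]]
ft_force: [-0.2, -0.1, -0.9]
grip_width: 0.0615
gripper_force: 87.6
```

```bash
python3 st.py
```

```text
20.3 [ 0.4849 -0.2394  0.112 ] yaw 98.69 F [-0.2 -0.1 -0.9] M [ 0.02 -0.02  0.  ] q [-38.9  27.6  86.3   0.1  66.1 -47.6] 87.63202099435148
```

>>> {"api": "move_arm", "payload": {
  "plan": [
    [0, 0, 0, 0, 0, 0.3, -1],
    [0, 0, 0, 0, 0, 0.6, -1],
    [0, 0, 0, 0, 0, 0.9, -1],
    [0, 0, 0, 0, 0, 1.2, -1],
    [0, 0, 0, 0, 0, 1.3, -1]
  ]
}}

```text
time_s: 20.8
position: [0.485, -0.2398, 0.1002]
tool_rot: [[-0.151, 0.989, 0.001], [0.989, 0.151, 0.0], [0.0, 0.001, -1.0]]
ft_force: [-4.5, 3.9, 20.8]
grip_width: 0.0618
gripper_force: 90.0
```

```bash
python3 st.py
```

```text
20.8 [ 0.485  -0.2398  0.1002] yaw 98.66 F [-4.5  3.9 20.8] M [0.54 0.81 0.01] q [-38.9  28.5  87.1   0.1  64.4 -47.6] 89.98351477513097
```

>>> {"api": "move_arm", "payload": {
  "plan": [
    [0, 0, 0, 0, 0, 0.2, -1],
    [0, 0, 7, 0, 0, 0.2, -1],
    [0, 0, 14, 0, 0, 0.2, -1],
    [0, 0, 21, 0, 0, 0.2, -1],
    [0, 0, 28, 0, 0, 0.2, -1]
  ]
}}

```text
time_s: 21.3
position: [0.4855, -0.24, 0.1001]
tool_rot: [[0.335, 0.942, 0.003], [0.942, -0.335, -0.001], [-0.0, 0.004, -1.0]]
ft_force: [-5.3, 3.8, 27.6]
grip_width: 0.0617
gripper_force: 91.0
```

```bash
python3 st.py
```

```text
21.3 [ 0.4855 -0.24    0.1001] yaw 70.4 F [-5.3  3.8 27.6] M [0.51 0.85 0.37] q [-38.9  28.5  87.2   0.1  64.2 -19.3] 90.97330082398003
```

>>> {"api": "move_arm", "payload": {
  "plan": [
    [0, 0, 7, 0, 0, 0, -1],
    [0, 0, 14, 0, 0, 0, -1],
    [0, 0, 21, 0, 0, 0, -1],
    [0, 0, 28, 0, 0, 0, -1]
  ]
}}

```text
time_s: 21.7
position: [0.4857, -0.241, 0.1002]
tool_rot: [[0.738, 0.675, 0.004], [0.675, -0.738, -0.003], [0.001, 0.005, -1.0]]
ft_force: [-5.5, 0.5, 27.7]
grip_width: 0.0616
gripper_force: 90.9
```

```bash
python3 st.py
```

```text
21.7 [ 0.4857 -0.241   0.1002] yaw 42.43 F [-5.5  0.5 27.7] M [0.19 1.03 0.41] q [-38.9  28.5  87.1  -0.   64.1   8.7] 90.94148050033255
```

>>> {"api": "move_arm", "payload": {
  "plan": [
    [0, 0, 5, 0, 0, 0, -1],
    [0, 0, 10, 0, 0, 0, -1]
  ]
}}

```text
time_s: 21.9
position: [0.4858, -0.2411, 0.1002]
tool_rot: [[0.843, 0.537, 0.004], [0.537, -0.843, -0.004], [0.002, 0.005, -1.0]]
ft_force: [-5.5, 0.9, 27.4]
grip_width: 0.0617
gripper_force: 90.9
```

```bash
python3 st.py
```

```text
21.9 [ 0.4858 -0.2411  0.1002] yaw 32.5 F [-5.5  0.9 27.4] M [0.18 0.94 0.4 ] q [-38.9  28.5  87.1  -0.   64.1  18.6] 90.87052848820349
```

>>> {"api": "move_arm", "payload": {
  "plan": [
    [0, 0, 4, 0, 0, 0, -1],
    [0, 0, 8, 0, 0, 0, -1]
  ]
}}

```text
time_s: 22.1
position: [0.4859, -0.2411, 0.1002]
tool_rot: [[0.91, 0.415, 0.004], [0.415, -0.91, -0.004], [0.002, 0.005, -1.0]]
ft_force: [-5.0, -0.1, 26.0]
grip_width: 0.0617
gripper_force: 90.8
```

```bash
python3 st.py
```

```text
22.1 [ 0.4859 -0.2411  0.1002] yaw 24.54 F [-5.  -0.1 26. ] M [0.14 0.94 0.39] q [-38.9  28.5  87.1  -0.   64.1  26.6] 90.84791466121715
```

>>> {"api": "move_arm", "payload": {
  "plan": [
    [0, 0, 4, 0, 0, 0, -1],
    [0, 0, 8, 0, 0, 0, -1]
  ]
}}

```text
time_s: 22.3
position: [0.4859, -0.2412, 0.1002]
tool_rot: [[0.959, 0.285, 0.004], [0.285, -0.959, -0.004], [0.003, 0.005, -1.0]]
ft_force: [-5.5, -0.4, 27.0]
grip_width: 0.0618
gripper_force: 90.8
```

```bash
cat > lab.py <<'E'
from h import *
p=env.get_image("scene")
im=p["color"].astype(int)[257:276,273:299]; r=im[...,0]-(im[...,1]+im[...,2])//2
ys,xs=np.nonzero((r>25)&(abs(im[...,1]-im[...,2])<18)); print("diamond",len(xs),xs.mean()+273,ys.mean()+257,"net",[(round(d["conf"],2),np.round(d["pixel"],1)) for d in env.tip_of("jar_label",p)])
o=env.outline_of("waste_jar",p)
for d in o[:1]:
    ys,xs=np.nonzero(d["mask"][255:]); print("jar cols",xs.min(),xs.max(),"low",ys.max()+255)
for a in(205,210,215,220): print(a,proj(p,[[.4843+.0445*np.cos(np.radians(a)),-.239+.0445*np.sin(np.radians(a)),.035]])[0].round(1))
E
python3 st.py; python3 lab.py
```

```text
22.3 [ 0.4859 -0.2412  0.1002] yaw 16.54 F [-5.5 -0.4 27. ] M [0.08 0.85 0.34] q [-38.9  28.5  87.1  -0.   64.1  34.6] 90.81591812951501
diamond 47 285.1489361702128 265.97872340425533 net [(0.81, array([285.3, 264.5]))]
jar cols 269 307 low 275
205 [280.8 263.7]
210 [282.5 264.2]
215 [284.2 264.6]
220 [285.9 264.9]
```

>>> {"api": "move_arm", "payload": {
  "plan": [
    [0, 0, 4, 0, 0, 0, -1],
    [0, 0, 8, 0, 0, 0, -1]
  ]
}}

```text
time_s: 22.65
position: [0.486, -0.2413, 0.1002]
tool_rot: [[0.989, 0.149, 0.005], [0.149, -0.989, -0.004], [0.004, 0.005, -1.0]]
ft_force: [-3.6, -0.3, 24.6]
grip_width: 0.0617
gripper_force: 90.9
```

```bash
python3 st.py
```

```text
22.65 [ 0.486  -0.2413  0.1002] yaw 8.59 F [-3.6 -0.3 24.6] M [0.05 0.68 0.76] q [-38.9  28.5  87.1  -0.   64.1  42.5] 90.88856539401604
```

>>> {"api": "move_arm", "payload": {
  "plan": [
    [0, 0, 3, 0, 0, 0, -1],
    [0, 0, 6, 0, 0, 0, -1]
  ]
}}

```text
time_s: 22.85
position: [0.4863, -0.2414, 0.1002]
tool_rot: [[0.999, 0.046, 0.005], [0.046, -0.999, -0.005], [0.005, 0.005, -1.0]]
ft_force: [-2.3, -1.1, 24.2]
grip_width: 0.0615
gripper_force: 90.8
```

```bash
python3 st.py; python3 lab.py
```

```text
22.85 [ 0.4863 -0.2414  0.1002] yaw 2.63 F [-2.3 -1.1 24.2] M [0.01 0.44 0.88] q [-38.9  28.5  87.1  -0.   64.   48.5] 90.83928495419968
diamond 42 283.9761904761905 265.5238095238095 net [(0.57, array([281.1, 264.9]))]
jar cols 269 308 low 275
205 [280.8 263.7]
210 [282.5 264.2]
215 [284.2 264.6]
220 [285.9 264.9]
```

```bash
cat > lab2.py <<'E'
from h import *
def patch(i): return i[195*400//512:, :]
old=cv2.imread("pics/a.png")[:, :400]
p=env.get_image("scene")
new=cv2.resize(p["color"],(400,300),interpolation=cv2.INTER_AREA)[:,:,::-1]
R=[]
for n,im in(("old",old),("new",new)):
    im=cv2.resize(im,(2048,1536),interpolation=cv2.INTER_CUBIC).astype(int)[1020:1110,1084:1204]
    r=np.clip(im[...,2]-(im[...,1]+im[...,0])/2-12,0,None); r[abs(im[...,1]-im[...,0])>22]=0
    ys,xs=np.mgrid[0:r.shape[0],0:r.shape[1]]; print(n,"red centroid",((xs*r).sum()/r.sum()+1084)/4,((ys*r).sum()/r.sum()+1020)/4,r.sum())
    R.append(im.astype(np.float32).mean(2)) 
# template: diamond patch of old matched in new (subpixel coarse)
t=R[0][12:80,22:92]; m=cv2.matchTemplate(R[1],t,cv2.TM_CCOEFF_NORMED); print("shift px",(np.array(cv2.minMaxLoc(m)[3])-[22,12])/4,m.max())
# body shift: label-free region compare foot edge
for n,im in(("old",old),("new",new)):
    g=cv2.cvtColor(cv2.resize(im,(2048,1536),interpolation=cv2.INTER_CUBIC),cv2.COLOR_BGR2GRAY)
    row=g[1048:1056].astype(float).mean(0); d=np.diff(row); print(n,"edges",(1040+d[1040:1110].argmin())/4,(1190+d[1190:1270].argmax())/4)
E
python3 lab2.py
```

```text
old red centroid 284.52972079820364 266.79972884802777 35404.5
new red centroid 286.6776695748341 265.6606690833129 40690.0
shift px [1. 0.] 0.98751414
old edges 268.75 307.0
new edges 269.5 307.5
```

>>> {"api": "move_arm", "payload": {
  "plan": [
    [0, 0, 2, 0, 0, 0, -1],
    [0, 0, 2, 0, 0, 0, -1],
    [0, 0, 2, 0, 0, -0.25, -1],
    [0, 0, 2, 0, 0, -0.5, -1],
    [0, 0, 2, 0, 0, -0.65, -1]
  ]
}}

```text
time_s: 23.55
position: [0.4855, -0.2407, 0.1044]
tool_rot: [[1.0, 0.012, 0.002], [0.012, -1.0, -0.001], [0.002, 0.002, -1.0]]
ft_force: [1.3, -2.4, 3.1]
grip_width: 0.0618
gripper_force: 88.4
```

```bash
python3 st.py; python3 lab2.py
```

```text
23.55 [ 0.4855 -0.2407  0.1044] yaw 0.67 F [ 1.3 -2.4  3.1] M [-0.47 -0.05  0.12] q [-38.9  28.2  86.8   0.   64.9  50.4] 88.44589640163576
old red centroid 284.52972079820364 266.79972884802777 35404.5
new red centroid 286.1036128744297 265.392525044634 40328.0
shift px [0.5 0. ] 0.9829041
old edges 268.75 307.0
new edges 269.75 307.5
```

>>> {"api": "move_arm", "payload": {
  "plan": [
    [0, 0, 0, 0, 0, -0.1, -1],
    [0, 0, 0, 0, 0, -0.2, -1],
    [0, 0, 0, 0, 0, -0.2, -1]
  ]
}}

```text
time_s: 23.9
position: [0.4853, -0.2404, 0.1057]
tool_rot: [[1.0, 0.011, 0.001], [0.011, -1.0, -0.0], [0.001, 0.0, -1.0]]
ft_force: [2.3, -5.2, 5.9]
grip_width: 0.0621
gripper_force: 88.4
```

```bash
python3 st.py
```

```text
23.9 [ 0.4853 -0.2404  0.1057] yaw 0.65 F [ 2.3 -5.2  5.9] M [-0.91 -0.34  0.15] q [-38.9  28.1  86.7   0.   65.1  50.4] 88.37093346758593
```

>>> {"api": "move_arm", "payload": {
  "plan": [
    [0, 0, 0, 0, 0, -0.1, -1],
    [0, 0, 0, 0, 0, -0.2, -1],
    [0, 0, 0, 0, 0, -0.2, -1]
  ]
}}

```text
time_s: 24.2
position: [0.4839, -0.2386, 0.106]
tool_rot: [[1.0, 0.011, -0.003], [0.011, -1.0, 0.004], [-0.003, -0.004, -1.0]]
ft_force: [-0.4, -0.8, -5.9]
grip_width: 0.0615
gripper_force: 89.2
```

```bash
python3 st.py
```

```text
24.2 [ 0.4839 -0.2386  0.106 ] yaw 0.65 F [-0.4 -0.8 -5.9] M [-0.26 -0.11  0.06] q [-38.9  28.1  86.7   0.1  65.5  50.4] 89.15043283890554
```

>>> {"api": "move_arm", "payload": {
  "plan": [
    [0, 0, 0, 0, 0, 0.15, -1],
    [0, 0, 0, 0, 0, 0.15, -1],
    [0, 0, 0, 0, 0, 0.15, 1],
    [0, 0, 0, 0, 0, 0.15, 1],
    [0, 0, 0, 0, 0, 0.15, 1]
  ]
}}

```text
time_s: 24.7
position: [0.4847, -0.2396, 0.1055]
tool_rot: [[1.0, 0.011, -0.001], [0.011, -1.0, 0.002], [-0.001, -0.002, -1.0]]
ft_force: [-0.3, -0.2, 0.0]
grip_width: 0.0857
gripper_force: 0.0
```

>>> {"api": "move_arm", "payload": {
  "plan": [
    [0, 0, 0, 0, 0, 0, 1],
    [0, 0, 0, 0, 0, -2, 1],
    [0, 0, 0, 0, 0, -5, 1],
    [0, 0, 0, 0, 0, -9, 1],
    [0, 0, 0, 0, 0, -12, 1]
  ]
}}

```text
time_s: 25.2
position: [0.4849, -0.2399, 0.2278]
tool_rot: [[1.0, 0.011, 0.001], [0.011, -1.0, 0.001], [0.001, -0.001, -1.0]]
ft_force: [0.6, -1.2, 0.9]
grip_width: 0.0853
gripper_force: 0.0
```

>>> {"api": "move_arm", "payload": {
  "plan": [
    [0, 0, 0, -4, 0, 0, 1],
    [0, 0, 0, -8, 0, 0, 1],
    [0, 0, 0, -8, 0, 0, 1],
    [0, 0, 0, -8, 0, 0, 1]
  ]
}}

```text
time_s: 25.6
position: [0.4046, -0.2409, 0.226]
tool_rot: [[1.0, 0.01, 0.0], [0.01, -1.0, 0.001], [0.0, -0.001, -1.0]]
ft_force: [0.1, 0.1, 0.7]
grip_width: 0.0852
gripper_force: 0.0
```

```bash
python3 st.py; python3 lab2.py
python3 - <<'E'
from h import *
for n in("scene","top","wrist"):
    p=env.get_image(n); m,b=red(p,proj(p,[[.484,-.239,.116]])[0])
    print(n,b,m.sum(),[(z,(lambda q:[q.min(0).round(1),np.ptp(q,0).round(1)])(proj(p,cyl(.484,-.239,z,z+.028,.032)))) for z in(.097,.102,.110)])
E
```

```text
25.6 [ 0.4046 -0.2409  0.226 ] yaw 0.59 F [0.1 0.1 0.7] M [-0.   -0.04 -0.  ] q [-45.3  14.1  86.8   0.1  79.1  44.1] 0.0
old red centroid 284.52972079820364 266.79972884802777 35404.5
new red centroid 284.7286459559598 265.22779712264094 40349.5
shift px [-0.5  -0.25] 0.97345465
old edges 268.75 307.0
new edges 268.5 306.25
scene [276 212  30  29] 627 [(0.097, [array([274.9, 211.7]), array([30.7, 31.1])]), (0.102, [array([275. , 210.1]), array([30.9, 31.2])]), (0.11, [array([275.1, 207.5]), array([31.1, 31.3])])]
top [303 198  15  17] 126 [(0.097, [array([301.5, 197.8]), array([23.9, 23.5])]), (0.102, [array([301.7, 197.6]), array([24. , 23.6])]), (0.11, [array([301.9, 197.2]), array([24.1, 23.8])])]
wrist [218  58  76  80] 4489 [(0.097, [array([218.3,  57. ]), array([76.4, 80.2])]), (0.102, [array([217.5,  55.9]), array([78.1, 81.9])]), (0.11, [array([216. ,  53.8]), array([80.8, 84.8])])]
```

```bash
python3 -c "
from rig import env
print(env.close_job())"
```

```text
the job is handed in; nothing more can be done
None
```

The blue microtube is in the jar and the red cap is back on and locked: a 6 N upward pull did not lift it, and its outline in the scene camera matches the start. Opening turned the jar about 10°, which I turned back while closing, so it ends within about 1 mm and a few degrees of its start; I handed it in, and no verdict came back.

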